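# Dispense one glass tile and nudge it onto the blue pad

## Robot

A 6-joint arm with a two-finger parallel gripper is mounted at the origin on the work surface. World frame = base frame: x ahead of the robot, y to its left, z up, the work surface at z = 0. Lengths are in m, angles in degrees, forces in N, time in s.
With the tool pointing down it reaches from about 0.375 to 0.9 m from the base axis. Payload 3.1 kg.
Tool frame: the origin (TCP) lies midway between the tips of the shut fingers; the grasp point (between the pads) lies 19 mm behind it; z points along the fingers, y is the direction in which the jaws open and shut (so a half turn about z gives the same grasp; the last joint's range is limited). The gripper opens to 85 mm and grips with 20 to 120 N. Pads are 22 mm wide; open, the fingers measure 114 mm over their backs; the gripper's body (76 mm by 85 mm) begins 54 mm behind the grasp point. The pads swing forward as they close: fully open they stand 13 mm farther back than shut.
Start: joints at [-79.67, 30.224, 82.088, -0, 67.689, -10.227], TCP at [0.219, -0.585, 0.231] pointing down, gripper open.
Joint ranges: [-176.69, 176.69], [-43.24, 126.21], [12.49, 139.97], [-82, 262], [0, 151.66], [-163.58, 163.58]. Speed limits (degrees/s): [159.86, 159.86, 180, 180, 180, 180].

## Interface

Orientations are given as a 3x3 rotation matrix whose columns are the frame's x, y, z axes.
In Python, from cell import sensors, eyes, r gives the robot as it stands. The module is installed in compiled form; this text tells all that it offers.
- The arm moves only by the tool carry_out, never from a script. Its argument "commands" is text: rows parted by semicolons, each of 7 numbers parted by spaces: the shift along the tool's x, y, z in cm, then the turn, a rotation vector about the tool's x, y, z in degrees, then the finger opening in cm, from 0 to 8.54. In form: tx ty tz ax ay az gripper; .... A call has 1 to 20 rows; each row shifts and turns the commanded pose from where the row before left it, along the tool's axes as they then stand; what a row does not reach is not made up. A row lasts 1/10 s, in which the tool goes at most 50 mm and 8.59 degrees, less where a joint would pass 70% of its speed; a pose out of reach is approached as far as the arm can. A call is refused whole if a number of a shift passes 5 or a number of a turn 8.59, either way. A call with a gripper value outside its range is refused whole. The fingers move at their own pace and stop on an object; "grip_force" is the grip in N (left out, the last holds). Time passes only in rows, so rows that do not move let the fingers close. It gives the time, the measured TCP pose, the force and the opening at its end, in the units of the state.
- sensors.get_state(): the state, without advancing time (a new reading comes with each control period).
- eyes.snapshot(name): name is "scene" or "side" or "wrist"; returns the picture (400x640x3 uint8, red, green, blue); there is no depth.
- eyes.calibration(name): a dict with "fovy" (degrees; the focal length in pixels is half the picture's height over the tangent of half this angle, whatever the lens; pixels are square), "cx", "cy" (the principal point, pixels), "T" (4x4, takes a point from camera to world coordinates). Camera axes: x right, y down, z forward; pixel columns grow to the right and rows downward; lengths in m; the calibration is good to about 2 mm. A picture is of the moment at which its call begins: read the wrist's pose just before it. calibration takes no time and is no camera call; for the wrist camera it gives the pose at the moment of the call.
- r.finish_job(): hands the job in, once; it reports no verdict.
The state is a dict: "time_s": time; "qpos": joint angles; "dq": joint speeds; "effort": joint torques, N m; "eef_pos": TCP position; "eef_rot": TCP orientation; "wrist_force": force on the tool from outside, world axes, zero at the start; "ft_torque": the same for the moment, N m; "width": opening from 0.0 (shut) to 1.0 (fully open).
Only numpy, scipy, OpenCV 4.12 (cv2) and the standard library are available. Lean on these libraries where they do the work, as an engineer would, in place of code of your own. Each camera call takes 0.05 s, during which the arm holds its last target.

## Task

Press the green plunger of the tile dispenser all the way down once and let it come back up, so that a single amber glass tile slides out onto the bench. Then nudge that tile sideways along the bench, gently, until it lies wholly on the blue round pad, and move clear. Pinch and lift nothing, send out no second tile, and leave everything else where it is.

Things in the scene. Friction and masses are not known exactly. Their poses are not given: they have to be found in the camera images.
- dispenser: Fixed tile dispenser: clear square magazine, 43 x 43 mm outside, 42 mm tall, open top, three amber tiles stacked flat in it; origin on the bench under the magazine's centre, z up. -x is the outlet direction (roughly towards the robot base). Behind it a grey housing, 44 mm tall, x = 21.5 to 106 mm, y = +-24.5 mm (5 mm high feet to +-40.5). Feet and housing are rigid; nothing stands before the outlet.
- outlet (a point): Point on the bench at the outer face of the magazine's front wall, middle of the 14 mm high outlet slot. The bottom tile leaves here along -x and slides on the bench itself (z = 0). A slow full press leaves it flat, its centre about 49 mm out from this point and its near edge about 33 mm clear of the wall.
- plunger_top (a point): Centre of the top face of the round green plunger cap (42 mm diameter, 12 mm thick), on top of the grey housing 57 mm behind the magazine's centre; 98 mm above the bench when up, 64 mm when fully down. Moves with the plunger.
- plunger (a joint): Vertical plunger travel in m: 0 up, grows as pressed, 0.034 at the stop; less than 0.027 does not count. Takes about 2 N at first, 8.5 N at the stop, plus 20 N per m/s of speed; springs back up by itself. It drives a pusher 2.2 times as far, after 2 mm of play, which slides the bottom tile out. Once it is up again the next tile drops down, and another press would send that out too.
- tile_a: The bottom amber glass tile, the one to be dispensed: 32 x 32 x 12 mm, about 31 g, lying flat; origin at the centre of its underside. Starts inside the magazine.
- tile_b: Second amber tile from the bottom, same size; origin at the centre of its underside. Stays in the magazine (drops 12 mm when the first has gone).
- tile_c: Third and top amber tile in the magazine, same size.
- pad_blue: Blue round pad, 90 mm diameter, flush with the bench (a tile slides onto it without a step); origin at its centre. The place for the dispensed tile. It lies 105 to 130 mm to the left or right of the outlet direction line, which side varies.
- pad_white: White round pad, 90 mm diameter, flush with the bench, on the other side of the outlet; origin at its centre. It holds a finished teal tile; not the target.
- teal_tile: Loose teal glass tile, 32 x 32 x 12 mm, lying on the white pad; leave alone. Origin at the centre of its underside.
- pliers: Loose pliers with red handles, about 165 mm long, 14 mm tall, lying on the left of the bench; leave alone.
- jar: Loose green glass jar with black cap, 52 mm diameter, 65 mm tall, behind the dispenser on the left; leave alone.
- brush: Loose brush lying on the right of the bench; leave alone.
- cup: Loose white bowl, 90 mm diameter, 45 mm tall, behind the dispenser on the right; leave alone.
- offcut: Loose purple glass offcut, 50 x 38 x 10 mm, lying behind the dispenser; leave alone.
- straightedge: Loose dark steel straightedge, 30 x 300 x 8 mm, lying on the far right of the bench, beyond the brush; leave alone.

How it is judged (in metres and radians):
On the way, in this order (a step that is already met when the one before it is completed fails the run):
1. the plunger is pressed down by the fingers, at least 27 mm (value of joint plunger above 0.027 m and contact force between the fingers and plunger above 0.5 N), for 0.05 s.
2. the plunger is back up and the first tile lies out in front of the magazine (value of joint plunger below 0.004 m and x of tile_a in the frame of dispenser below -0.045 m), for 0.1 s.
At the end, for the whole second after the job is handed in: The dispensed tile lies flat and still on the bench with its centre within 28 mm of the blue pad's centre; the plunger is up (under 4 mm); the other two tiles are still in the magazine (within 8 mm of its centre), the next one dropped to the bottom (horizontal distance between tile_a and pad_blue below 0.028 m and angle between tile_a's own z axis and vertical below 0.1 rad and height (world z) of each of tile_a, tile_b below 0.004 m and linear speed of tile_a below 0.01 m/s and value of joint plunger below 0.004 m and x of tile_b in the frame of dispenser between -0.008 and 0.008 m and x of tile_c in the frame of dispenser between -0.008 and 0.008 m); the robot touches nothing.
It fails at once if the dispensed tile is lifted more than 8 mm off the bench (height (world z) of tile_a above 0.008 m).
It fails at once if the fingers press or pinch the tile with more than 18 N (contact force between the fingers and tile_a above 18 N).
It fails at once if a second tile is sent out of the magazine (more than 12 mm towards the outlet) (x of any of tile_b, tile_c in the frame of dispenser below -0.012 m).
It fails at once if a tile is taken out of the top of the magazine (height (world z) of tile_b above 0.024 m or height (world z) of tile_c above 0.036 m).
It fails at once if a bystander is moved by more than 15 mm (distance of any of teal_tile, pliers, jar, brush, cup, offcut, straightedge from where it was at the start of the episode above 0.015 m).
It also fails if it takes over 48 s, if anything falls off the work surface, if the arm or the gripper's body presses on something with over 40 N, if the wrist force passes 120 N, or if a joint passes its speed limit or range.

## Working session

There is one attempt and no reset: what is moved stays moved. The work goes in short steps, Python scripts to look and compute and a tool call to move; the robot and the scene stay as the last step left them, time stands still between calls to the robot, and variables do not carry over. Pictures are saved under pics/ and viewed, and the job is handed in when it is done.

Besides the shell and the picture viewer there is one more tool, called after ">>>" as name(argument=value, ...) on one line, values as JSON. carry_out: Moves the arm, as the interface text tells. Its arguments: {"type":"object","properties":{"commands":{"type":"string"},"grip_force":{"type":"number"}},"required":["commands"]}

```bash
mkdir -p pics; python3 - <<'E'
from cell import sensors, eyes, r
import cv2, numpy as np
for n in ["scene","side"]:
    im=eyes.snapshot(n); cv2.imwrite(f"pics/{n}0.png",im[:,:,::-1])
    c=eyes.calibration(n); print(n,c)
print(sensors.get_state())
E
```

```text
scene {'fovy': 57.32222140608751, 'cx': 314.6935589527292, 'cy': 201.10057580229406, 'T': array([[-0.24818482,  0.821338  , -0.5136226 ,  1.20285634],
       [ 0.96869754,  0.20745807, -0.13633127,  0.11081778],
       [-0.0054189 , -0.53138031, -0.84711605,  1.01006422],
       [ 0.        ,  0.        ,  0.        ,  1.        ]])}
side {'fovy': 52.25844237337653, 'cx': 318.3726633372683, 'cy': 195.31805793597434, 'T': array([[-0.99945953,  0.00788079,  0.03191463,  0.59167803],
       [-0.0223033 ,  0.55064947, -0.83443857,  0.75518568],
       [-0.02414981, -0.83469938, -0.5501761 ,  0.61412695],
       [ 0.        ,  0.        ,  0.        ,  1.        ]])}
{'time_s': 0.1, 'qpos': array([-7.96696427e+01,  3.02740846e+01,  8.21487143e+01, -4.05336318e-04,
        6.76874889e+01, -1.02275573e+01]), 'dq': array([-0.00310288, -0.03804164, -0.14695506,  0.09535577, -0.04231786,
        0.12648051]), 'effort': array([ 1.37986440e-04, -4.43305743e+01, -1.78586644e+01, -2.16460016e-04,
        3.87683103e-03, -4.47581300e-06]), 'eef_pos': array([ 0.21937956, -0.58456035,  0.23042851]), 'eef_rot': array([[ 9.36316835e-01,  3.51156177e-01, -3.51615877e-04],
       [ 3.51156193e-01, -9.36314982e-01,  1.89250991e-03],
       [ 3.35343333e-04, -1.89546098e-03, -9.99998147e-01]]), 'wrist_force': array([-0.1071251 ,  0.56321331, -0.62458253]), 'ft_torque': array([-0.03804324,  0.01573306,  0.0103938 ]), 'width': 0.9968452674962047}
```

View pics/scene0.png

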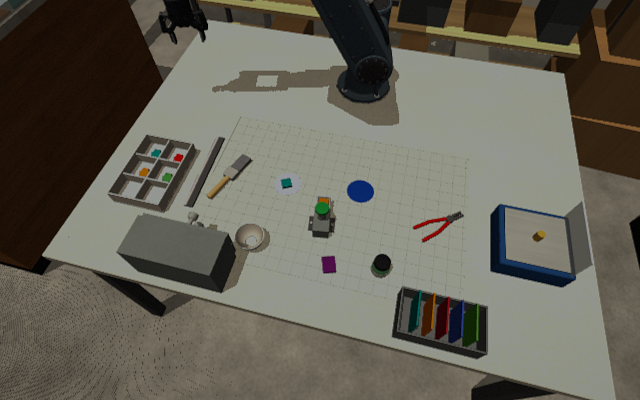

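View pics/side0.png

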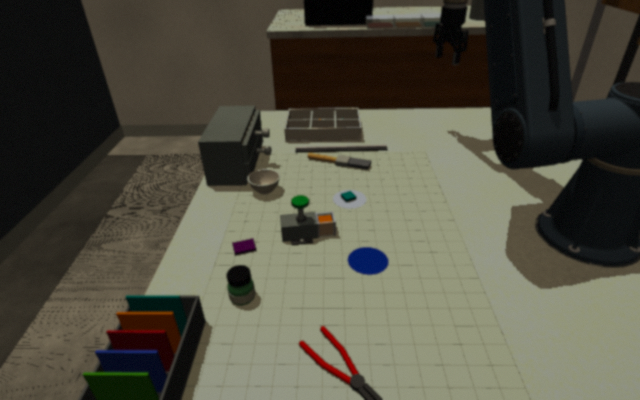

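The scene view shows the blue pad at (360,191), which is the left side (+y). The green cap is at (322,208), the amber magazine at (325,200), and the teal tile on the white pad at (287,183). In the side view the cap is at (300,201), the blue pad at (368,260) and the amber tiles at (325,218). Next I measure these.

```bash
cat > h.py <<'E'
from cell import sensors, eyes, r
import cv2, numpy as np
def ray(n,px,c=None):
    c=c or eyes.calibration(n); f=200/np.tan(np.radians(c['fovy']/2))
    px=np.atleast_2d(px).astype(float)
    d=np.c_[(px[:,0]-c['cx'])/f,(px[:,1]-c['cy'])/f,np.ones(len(px))]@c['T'][:3,:3].T
    return c['T'][:3,3],d
def onz(n,px,z,c=None):
    o,d=ray(n,px,c); return o+d*((z-o[2])/d[:,2])[:,None]
def proj(n,P,c=None):
    c=c or eyes.calibration(n); f=200/np.tan(np.radians(c['fovy']/2))
    q=(np.atleast_2d(P)-c['T'][:3,3])@c['T'][:3,:3]
    return np.c_[q[:,0]/q[:,2]*f+c['cx'],q[:,1]/q[:,2]*f+c['cy']]
def blobs(im,lo,hi,amin=15):
    hsv=cv2.cvtColor(im,cv2.COLOR_RGB2HSV); m=cv2.inRange(hsv,np.array(lo),np.array(hi))
    k,l,s,ce=cv2.connectedComponentsWithStats(m)
    return [(tuple(s[i]),ce[i]) for i in range(1,k) if s[i][4]>=amin],m,l
E
python3 - <<'E'
from h import *
for n in ["scene","side"]:
    im=cv2.imread(f"pics/{n}0.png")[:,:,::-1].copy()
    for nm,lo,hi,z in [("blue",(110,150,40),(130,255,255),0),("green",(50,120,40),(75,255,255),.095),("amber",(8,150,80),(20,255,255),.036),("teal",(80,120,50),(95,255,255),.012),("purple",(140,100,40),(160,255,255),.01)]:
        b,m,l=blobs(im,lo,hi)
        for s,c in b:
            print(n,nm,[int(v) for v in s],c.round(1),onz(n,c,z).round(4))
for n,x,y,w,h,N in [("scene",270,160,110,90,7),("side",260,180,140,100,5)]:
    im=cv2.imread(f"pics/{n}0.png")[y:y+h,x:x+w]
    cv2.imwrite(f"pics/{n}0c.png",cv2.resize(im,None,fx=N,fy=N,interpolation=cv2.INTER_CUBIC)[:600,:800])
E
```

```text
scene blue [348, 181, 26, 21, 440] [360.2 191. ] [[0.5152 0.0845 0.    ]]
scene blue [461, 301, 3, 36, 73] [461.9 318.5] [[0.8564 0.4277 0.    ]]
scene green [163, 173, 9, 9, 58] [167.  176.9] [[ 0.6745 -0.5006  0.095 ]]
scene green [315, 202, 14, 13, 134] [321.7 208. ] [[ 0.6659 -0.0108  0.095 ]]
scene green [477, 322, 2, 19, 20] [478.  331.4] [[0.9106 0.4365 0.095 ]]
scene amber [594, 26, 46, 41, 569] [610.4  49.5] [[-0.424   0.9758  0.036 ]]
scene amber [572, 115, 68, 17, 240] [609.8 123.2] [[0.0306 0.9035 0.036 ]]
scene amber [139, 168, 10, 9, 57] [143.8 171.8] [[ 0.6401 -0.6245  0.036 ]]
scene amber [209, 178, 20, 20, 53] [218.6 187.4] [[ 0.6376 -0.3593  0.036 ]]
scene amber [319, 198, 10, 6, 39] [323.8 199.7] [[ 0.6004 -0.0195  0.036 ]]
scene amber [431, 293, 5, 36, 71] [432.7 310.6] [[0.8667 0.341  0.036 ]]
scene teal [152, 150, 9, 7, 44] [155.8 152.8] [[ 0.5402 -0.6422  0.012 ]]
scene teal [281, 178, 11, 9, 72] [286.  182.3] [[ 0.5494 -0.1608  0.012 ]]
scene teal [416, 290, 6, 36, 72] [418.3 307.8] [[0.8604 0.3082 0.012 ]]
scene purple [322, 256, 14, 17, 197] [328.4 264.1] [[0.7966 0.0423 0.01  ]]
side blue [349, 248, 39, 26, 795] [367.7 260.5] [[0.5132 0.0851 0.    ]]
side blue [96, 349, 62, 5, 234] [127.4 351.5] [[0.9514 0.3168 0.    ]]
side green [292, 196, 17, 10, 144] [299.7 200.6] [[ 0.6638 -0.0109  0.095 ]]
side green [229, 283, 23, 11, 74] [238.5 289.8] [[0.753  0.2617 0.095 ]]
side green [103, 371, 46, 6, 132] [125.9 373.1] [[0.8833 0.4194 0.095 ]]
side amber [309, 153, 26, 8, 80] [321.1 156.7] [[ 0.6216 -0.3324  0.036 ]]
side amber [318, 215, 14, 8, 91] [324.7 218.3] [[ 0.6079 -0.0225  0.036 ]]
side amber [116, 311, 57, 4, 170] [143.6 313. ] [[0.9342 0.262  0.036 ]]
side teal [342, 192, 13, 7, 66] [348.1 195. ] [[ 0.547  -0.1583  0.012 ]]
side teal [126, 296, 53, 2, 104] [152.  296.5] [[0.9475 0.2004 0.012 ]]
side purple [233, 239, 22, 14, 194] [243.7 245.4] [[0.793  0.0445 0.01  ]]
```

View pics/scene0c.png

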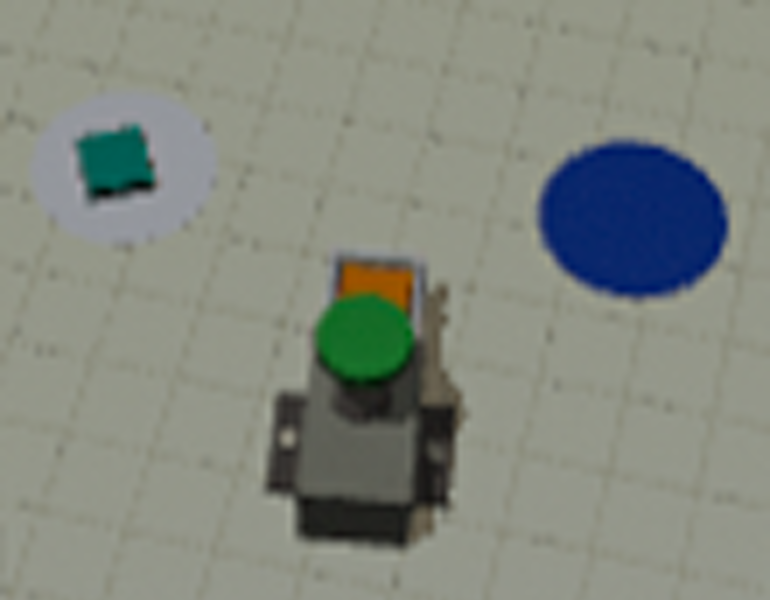

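View pics/side0c.png

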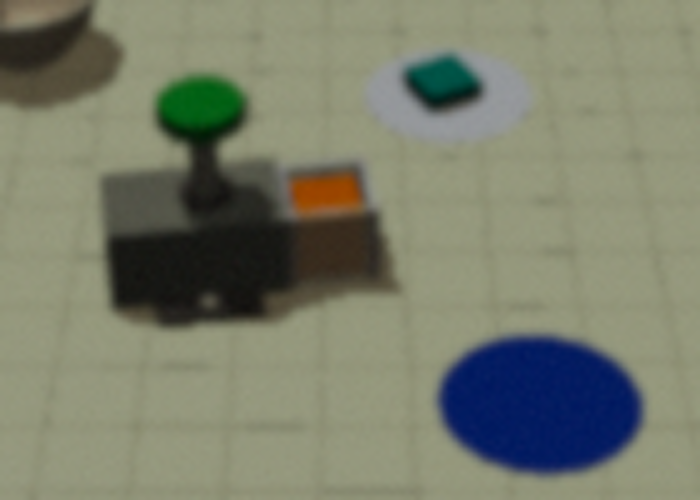

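>>> carry_out(commands="1.5 -0.95 0 0 0 0 0; 3 -1.9 0 0 0 0 0; 3.87 -2.38 0 0 0 0 0; 3.87 -2.38 0 0 0 0 0; 3.87 -2.38 0 0 0 0 0; 3.87 -2.38 0 0 0 0 0; 3.87 -2.38 0 0 0 0 0; 3.87 -2.38 0 0 0 0 0; 3.87 -2.38 0 0 0 0 0; 3.87 -2.38 0 0 0 0 0; 3.87 -2.38 0 0 0 0 0; 3.87 -2.38 0 0 0 0 0; 3.87 -2.38 0 0 0 0 0; 3.87 -2.38 0 0 0 0 0; 3.87 -2.38 0 0 0 0 0; 3 -1.9 0 0 0 0 0; 1.5 -0.95 0 0 0 0 0; 0 0 0 0 0 4.5 0; 0 0 0 0 0 4.5 0; 0 0 0 0 0 0 0")

```text
time_s: 2.1
eef_pos: [0.6452, -0.0334, 0.231]
eef_rot: [[0.98, 0.201, -0.002], [0.201, -0.98, 0.0], [-0.002, -0.0, -1.0]]
wrist_force: [0.1, -0.1, 0.2]
width: -0.002
```

```bash
python3 - <<'E'
from h import *
s=sensors.get_state();print(s['time_s'],s['eef_pos'],s['eef_rot'],s['wrist_force'],s['width'])
c=eyes.calibration("wrist");im=eyes.snapshot("wrist"); cv2.imwrite("pics/w1.png",im[:,:,::-1]);print(c)
np.save("w1.npy",c['T'])
for nm,lo,hi,z in [("blue",(110,150,40),(130,255,255),0),("green",(50,120,40),(75,255,255),.098),("amber",(8,150,80),(20,255,255),.036)]:
  b,m,l=blobs(im,lo,hi,60)
  for st,ce in b: print(nm,st,ce,onz("wrist",ce,z,c))
E
```

```text
2.1 [ 0.64522312 -0.03340908  0.2309787 ] [[ 9.79638102e-01  2.00765240e-01 -1.58362691e-03]
 [ 2.00765674e-01 -9.79639286e-01  1.18554044e-04]
 [-1.52758161e-03 -4.34077983e-04 -9.99998739e-01]] [ 0.06224712 -0.06413916  0.18115132] -0.001650043001045194
{'fovy': 67.61506960394888, 'cx': 321.9070226585985, 'cy': 197.1710389333501, 'T': array([[ 2.00837673e-01, -9.30830963e-01, -3.05316144e-01,
         7.22737996e-01],
       [-9.79624362e-01, -1.91019457e-01, -6.20296453e-02,
        -1.67190040e-02],
       [-5.82209548e-04,  3.11553023e-01, -9.50228591e-01,
         3.73569818e-01],
       [ 0.00000000e+00,  0.00000000e+00,  0.00000000e+00,
         1.00000000e+00]])}
blue (np.int32(199), np.int32(259), np.int32(26), np.int32(9), np.int32(67)) [210.25373134 263.82089552] [[0.47321458 0.0942546  0.        ]]
green (np.int32(280), np.int32(141), np.int32(44), np.int32(43), np.int32(1430)) [301.60909091 162.01048951] [[ 0.66426993 -0.00917017  0.098     ]]
amber (np.int32(291), np.int32(187), np.int32(27), np.int32(26), np.int32(635)) [303.5480315  199.26141732] [[ 0.60730478 -0.01784073  0.036     ]]
```

View pics/w1.png

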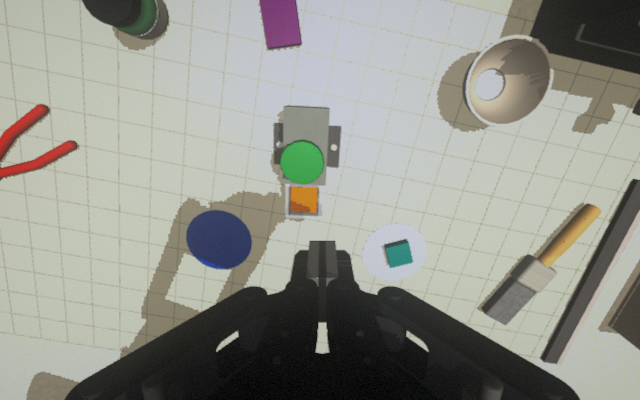

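The wrist view shows the cap at (302,162), the amber tiles at (304,200), the housing top's rear edge from (284,107) to (329,107), and the blue pad at about (219,239). I get the yaw from the housing.

```bash
python3 - <<'E'
from h import *
im=cv2.imread("pics/w1.png")
cv2.imwrite("pics/w1c.png",cv2.resize(im[95:230,265:350],None,fx=4.4,fy=4.4,interpolation=cv2.INTER_CUBIC))
c=eyes.calibration("wrist")
P=onz("wrist",[(284,107),(329,107),(327.5,184)],.044,c);print(P)
d=P[0]-P[1];print(np.degrees(np.arctan2(-d[0],d[1])),np.linalg.norm(d)); d=P[1]-P[2];print(np.degrees(np.arctan2(d[1],d[0])),np.linalg.norm(d))
b,m,l=blobs(im[:,:,::-1].copy(),(105,120,30),(130,255,255),40)
for s,ce in b: print([int(v) for v in s],ce,onz("wrist",ce,0,c))
E
```

```text
[[ 0.70711912  0.02094451  0.044     ]
 [ 0.71672162 -0.02564649  0.044     ]
 [ 0.63381051 -0.04161716  0.044     ]]
11.645709597326793 0.047570251137564454
10.903005679348087 0.08443527011579349
[196, 221, 55, 48, 1361] [226.8199853  248.50698016] [[0.50222234 0.07329974 0.        ]]
```

View pics/w1c.png

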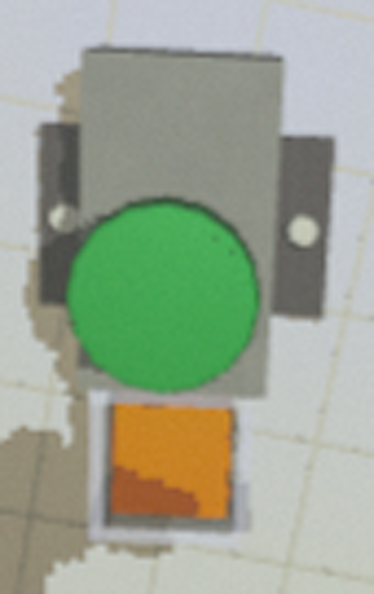

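>>> carry_out(commands="1.2 -0.95 0 0 0 0 0; 1.19 -0.95 0 0 0 0 0; 0 0 2 0 0 0 0; 0 0 4 0 0 0 0; 0 0 4 0 0 0 0; 0 0 2 0 0 0 0; 0 0 0 0 0 0 0; 0 0 0 0 0 0 0")

```text
time_s: 2.95
eef_pos: [0.6667, -0.0098, 0.1114]
eef_rot: [[0.98, 0.201, 0.001], [0.201, -0.98, 0.0], [0.001, 0.0, -1.0]]
wrist_force: [-0.2, -1.0, -0.1]
width: -0.003
```

>>> carry_out(commands="0 0 0.6 0 0 0 0; 0 0 0.4 0 0 0 0; 0 0 0.25 0 0 0 0; 0 0 0.25 0 0 0 0; 0 0 0.25 0 0 0 0; 0 0 0.25 0 0 0 0; 0 0 0.25 0 0 0 0; 0 0 0.25 0 0 0 0; 0 0 0.25 0 0 0 0; 0 0 0.25 0 0 0 0; 0 0 0.25 0 0 0 0; 0 0 0.25 0 0 0 0; 0 0 0.25 0 0 0 0; 0 0 0.25 0 0 0 0; 0 0 0.25 0 0 0 0; 0 0 0.2 0 0 0 0; 0 0 0 0 0 0 0")

```text
time_s: 4.65
eef_pos: [0.6662, -0.0105, 0.0678]
eef_rot: [[0.98, 0.2, 0.001], [0.2, -0.98, -0.0], [0.001, 0.0, -1.0]]
wrist_force: [-0.1, 0.2, 7.6]
width: 0.0
```

>>> carry_out(commands="0 0 0.2 0 0 0 0; 0 0 0.15 0 0 0 0; 0 0 0.1 0 0 0 0; 0 0 0 0 0 0 0")

```text
time_s: 5.05
eef_pos: [0.6662, -0.0105, 0.0641]
eef_rot: [[0.98, 0.2, 0.001], [0.2, -0.98, -0.0], [0.001, 0.001, -1.0]]
wrist_force: [-2.8, 0.0, 9.6]
width: -0.003
```

```bash
python3 - <<'E'
from h import *
for n in ["side","wrist"]:
    im=eyes.snapshot(n); cv2.imwrite(f"pics/{n}2.png",im[:,:,::-1])
im=cv2.imread("pics/side2.png");cv2.imwrite("pics/side2c.png",cv2.resize(im[160:290,250:400],None,fx=4.5,fy=4.5,interpolation=cv2.INTER_CUBIC))
E
```

```text
(no output)
```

View pics/side2c.png

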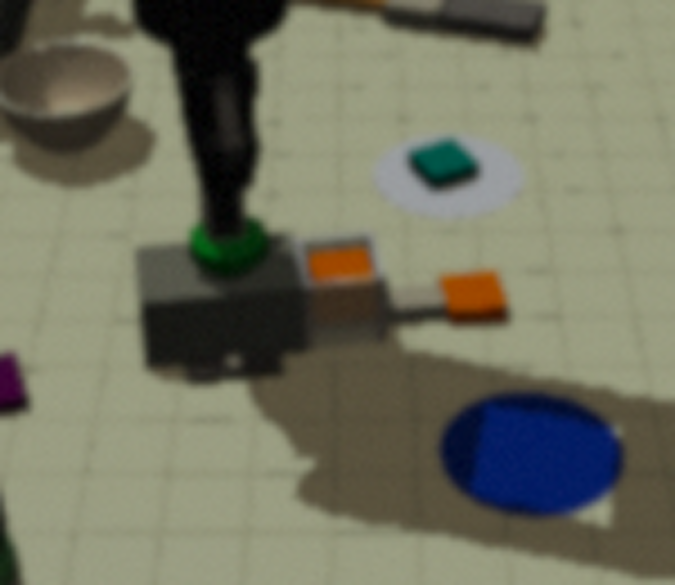

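The side view shows the plunger bottomed at about 9.6 N and the tile pushed fully out, near (470,295) in the crop. Next I retract smoothly.

>>> carry_out(commands="0 0 -0.2 0 0 0 0; 0 0 -0.4 0 0 0 0; 0 0 -0.5 0 0 0 0; 0 0 -0.5 0 0 0 0; 0 0 -0.5 0 0 0 0; 0 0 -0.5 0 0 0 0; 0 0 -0.5 0 0 0 0; 0 0 -0.5 0 0 0 0; 0 0 -0.5 0 0 0 0; 0 0 -1 0 0 0 0; 0 0 -2 0 0 0 0; 0 0 -3 0 0 0 0; 0 0 -4 0 0 0 0; 0 0 -2 0 0 0 0; 0 0 0 0 0 0 0")

```text
time_s: 6.65
eef_pos: [0.6681, -0.0108, 0.2281]
eef_rot: [[0.98, 0.2, 0.008], [0.2, -0.98, -0.002], [0.008, 0.003, -1.0]]
wrist_force: [0.4, 0.6, 0.2]
width: -0.002
```

```bash
cat > look.py <<'E'
from h import *
import sys
k=sys.argv[1]; s=sensors.get_state();print(s['time_s'],s['eef_pos'].round(4))
for n in ["scene","side","wrist"]:
    c=eyes.calibration(n); im=eyes.snapshot(n); cv2.imwrite(f"pics/{n}{k}.png",im[:,:,::-1])
    for nm,lo,hi,z in [("green",(50,120,40),(75,255,255),.095),("amber",(8,150,80),(20,255,255),.012)]:
        b,m,l=blobs(im,lo,hi,20)
        for i,(st,ce) in enumerate(b):
            p=onz(n,ce,z,c)[0]
            if .4<p[0]<.75 and -.12<p[1]<.15:
                e=''
                if nm=='amber':
                    ys,xs=np.nonzero(l==l[int(ce[1]),int(ce[0])]); w=onz(n,np.c_[xs,ys],z,c)[:,:2].astype(np.float32)
                    e=cv2.minAreaRect(w)
                print(n,nm,[int(v) for v in st],p.round(4),e)
E
python3 look.py 3; python3 -c "
import cv2
im=cv2.imread('pics/side3.png');cv2.imwrite('pics/side3c.png',cv2.resize(im[160:290,250:400],None,fx=4.5,fy=4.5,interpolation=cv2.INTER_CUBIC))"
```

```text
6.65 [ 0.6681 -0.0108  0.2281]
scene green [315, 202, 14, 13, 134] [ 0.666  -0.0109  0.095 ] 
scene amber [320, 184, 10, 9, 72] [ 0.5398 -0.0293  0.012 ] ((0.5401300191879272, -0.031185925006866455), (0.03187604248523712, 0.02957993745803833), 13.180267333984375)
side green [292, 196, 17, 10, 145] [ 0.6638 -0.011   0.095 ] 
side amber [319, 219, 12, 4, 34] [ 0.6083 -0.0465  0.012 ] ((0.608851432800293, -0.046713750809431076), (0.027972588315606117, 0.011525757610797882), 11.17258071899414)
side amber [348, 220, 14, 10, 115] [ 0.5365 -0.0279  0.012 ] ((0.5363654494285583, -0.02812790498137474), (0.03166091442108154, 0.03475749120116234), 9.362117767333984)
wrist green [300, 169, 43, 42, 1385] [ 0.6635 -0.0091  0.095 ] 
wrist amber [306, 209, 26, 20, 450] [ 0.5999 -0.0188  0.012 ] ((0.6000716686248779, -0.01889987289905548), (0.02580823376774788, 0.032209932804107666), 8.176764488220215)
```

View pics/side3c.png

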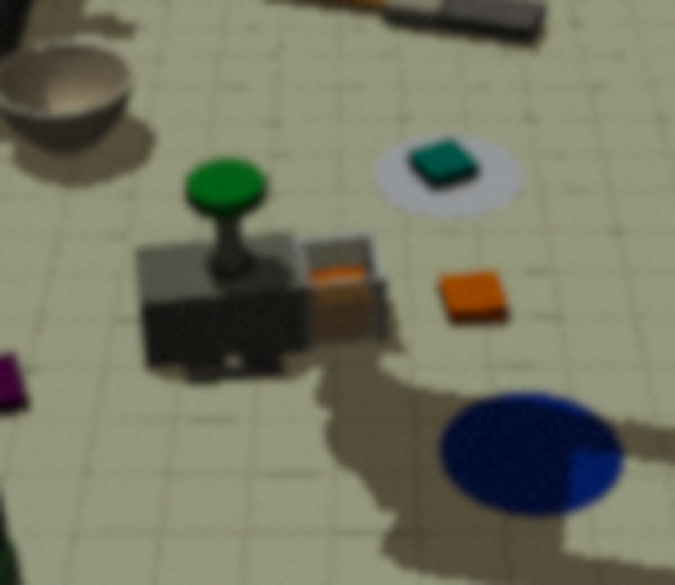

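View pics/wrist3.png

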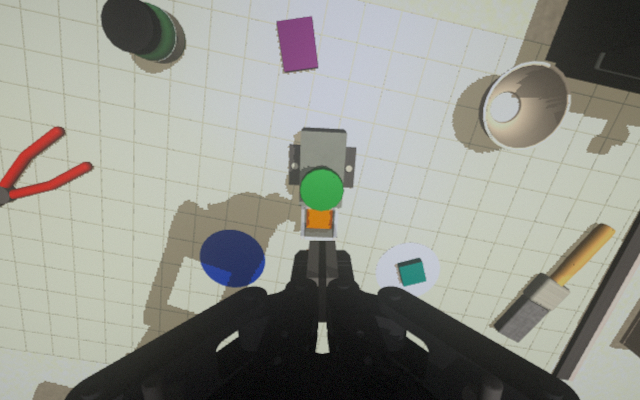

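The plunger is up and the next tile has dropped. tile_a lies at about (0.539, -0.031), yaw about 11°. The pad direction is exactly tool -y, about 118 mm away. I move to the far side of the tile.

>>> carry_out(commands="-2 0.6 0 0 0 0 0; -4.5 1.5 0 0 0 0 0; -4.5 1.5 0 0 0 0 0; -2.06 0.6 0 0 0 0 0; 0 0 2 0 0 0 0; 0 0 4 0 0 0 0; 0 0 4 0 0 0 0; 0 0 4 0 0 0 0; 0 0 3 0 0 0 0; 0 0 1.5 0 0 0 0; 0 0 0 0 0 0 0; 0 0 0 0 0 0 0")

```text
time_s: 8.0
eef_pos: [0.5453, -0.0774, 0.0373]
eef_rot: [[0.98, 0.2, -0.003], [0.2, -0.98, 0.001], [-0.002, -0.001, -1.0]]
wrist_force: [0.2, 1.4, 0.3]
width: 0.003
```

```bash
python3 look.py 4; python3 -c "
import cv2
im=cv2.imread('pics/side4.png');cv2.imwrite('pics/side4c.png',cv2.resize(im[130:290,280:420],None,fx=3.7,fy=3.7,interpolation=cv2.INTER_CUBIC))"
```

```text
8.0 [ 0.5453 -0.0774  0.0373]
scene green [315, 202, 14, 13, 134] [ 0.666  -0.0109  0.095 ] 
scene amber [320, 184, 10, 9, 79] [ 0.5391 -0.0305  0.012 ] ((0.5401418805122375, -0.031236525624990463), (0.03187604248523712, 0.029683860018849373), 13.180267333984375)
side green [292, 196, 17, 10, 144] [ 0.6638 -0.0109  0.095 ] 
side amber [320, 219, 11, 4, 32] [ 0.6082 -0.0466  0.012 ] ((0.6077809929847717, -0.04582170769572258), (0.024645941331982613, 0.012154116295278072), 1.0873945951461792)
side amber [348, 220, 15, 10, 117] [ 0.5362 -0.0287  0.012 ] ((0.5360226631164551, -0.028816599398851395), (0.03256145119667053, 0.03519444912672043), 9.362117767333984)
wrist amber [200, 79, 60, 67, 3718] [ 0.6077 -0.0131  0.012 ] ((0.6070395112037659, -0.013162683695554733), (0.034085314720869064, 0.03150833770632744), 8.839170455932617)
wrist amber [217, 210, 53, 49, 2377] [ 0.5367 -0.0289  0.012 ] ((0.5362067818641663, -0.029140500351786613), (0.03208073973655701, 0.0318559929728508), 8.743354797363281)
```

View pics/side4c.png

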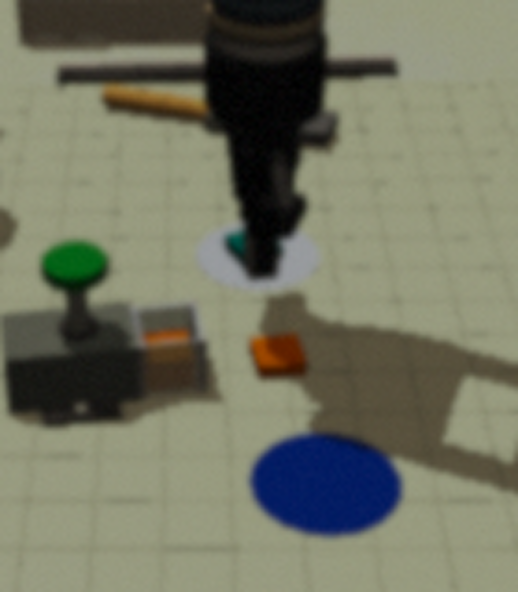

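View pics/wrist4.png

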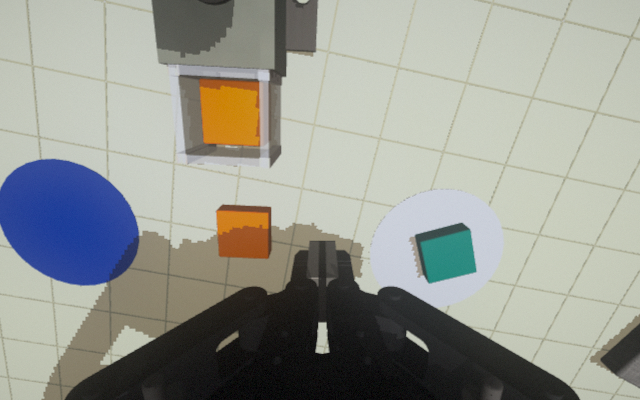

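The wrist view shows tile_a at (244,232), with its top's near edge at y=258, and the fingertip at (322,260). The blue pad is centred at about (69,222), and the gap to the tile is clear. I refine the pad centre.

```bash
python3 - <<'E'
from h import *
c=eyes.calibration("wrist");im=cv2.imread("pics/wrist4.png")[:,:,::-1].copy()
m=cv2.inRange(cv2.cvtColor(im,cv2.COLOR_RGB2HSV),np.array((105,120,30)),np.array((130,255,255)));m[:,150:]=0
ys,xs=np.nonzero(m);w=onz("wrist",np.c_[xs,ys],0,c)[:,:2].astype(np.float32)
print(cv2.minEnclosingCircle(w),w.mean(0))
T=np.array([.537,-.030]);P=w.mean(0);R=sensors.get_state()['eef_rot'];e=sensors.get_state()['eef_pos'][:2]
for n,d in [("pad-tile",P-T),("tile-tcp",T-e),("pad-tcp",P-e)]: print(n,d@R[:2,:2])
E
```

```text
((0.5128703713417053, 0.0867786630988121), 0.044961750507354736) [0.5151572  0.08708167]
pad-tile [ 0.002063   -0.11908383]
tile-tcp [-5.23861283e-06 -4.89126443e-02]
pad-tcp [ 0.00205776 -0.16799648]
```

>>> carry_out(commands="0 0 1 0 0 0 0; 0 0 1.2 0 0 0 0; 0 0 0.7 0 0 0 0; 0 0 0 0 0 0 0; 0 -0.3 0 0 0 0 0; 0 -0.5 0 0 0 0 0; 0 -0.5 0 0 0 0 0; 0 -0.4 0 0 0 0 0; 0 -0.3 0 0 0 0 0; 0 -0.3 0 0 0 0 0; 0 -0.3 0 0 0 0 0; 0 -0.3 0 0 0 0 0; 0 -0.3 0 0 0 0 0; 0 -0.4 0 0 0 0 0; 0 -0.5 0 0 0 0 0; 0 -0.5 0 0 0 0 0; 0 -0.5 0 0 0 0 0; 0 -0.5 0 0 0 0 0; 0 -0.4 0 0 0 0 0; 0 -0.2 0 0 0 0 0")

```text
time_s: 10.15
eef_pos: [0.5336, -0.0165, 0.0093]
eef_rot: [[0.98, 0.201, -0.0], [0.201, -0.98, 0.0], [-0.0, -0.0, -1.0]]
wrist_force: [0.8, -1.0, -0.0]
width: 0.001
```

```bash
python3 look.py 5
```

```text
10.15 [ 0.5336 -0.0165  0.0093]
scene green [315, 202, 14, 13, 135] [ 0.6661 -0.0107  0.095 ] 
scene amber [331, 184, 10, 9, 70] [0.5312 0.0069 0.012 ] ((0.5311706066131592, 0.003912251442670822), (0.03215118125081062, 0.029556483030319214), 12.266172409057617)
side green [292, 196, 17, 11, 144] [ 0.6638 -0.0109  0.095 ] 
side amber [320, 219, 11, 4, 32] [ 0.6082 -0.0466  0.012 ] ((0.6077809929847717, -0.04582170769572258), (0.024645941331982613, 0.012154116295278072), 1.0873945951461792)
side amber [352, 229, 16, 11, 121] [0.5282 0.0061 0.012 ] ((0.5276409387588501, 0.0066448356956243515), (0.03309159725904465, 0.03338458761572838), 9.614448547363281)
wrist amber [323, 73, 83, 82, 3865] [ 0.6065 -0.0196  0.012 ] ((0.5413255095481873, -0.012460142374038696), (0.21851153671741486, 0.4042457044124603), 11.612543106079102)
wrist amber [247, 232, 62, 54, 2628] [0.5293 0.0092 0.012 ] ((0.5277315378189087, 0.0063673462718725204), (0.03161512687802315, 0.03141354024410248), 11.597183227539062)
```

View pics/wrist5.png

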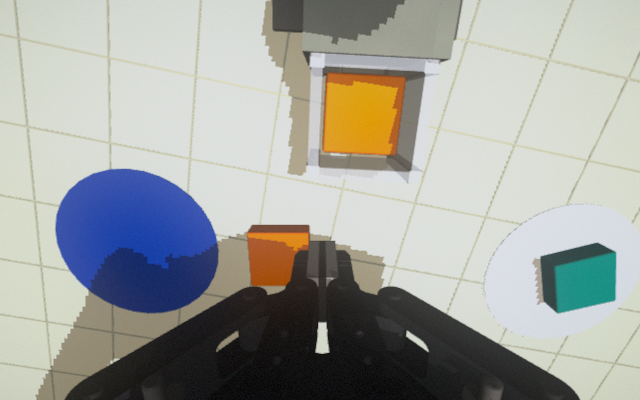

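The tile is being pushed squarely, seen at (278,258) in the wrist view and aligned with the finger. About 80 mm remains.

>>> carry_out(commands="0 -0.2 0 0 0 0 0; 0 -0.3 0 0 0 0 0; 0 -0.4 0 0 0 0 0; 0 -0.5 0 0 0 0 0; 0 -0.5 0 0 0 0 0; 0 -0.5 0 0 0 0 0; 0 -0.5 0 0 0 0 0; 0 -0.5 0 0 0 0 0; 0 -0.5 0 0 0 0 0; 0 -0.5 0 0 0 0 0; 0 -0.5 0 0 0 0 0; 0 -0.5 0 0 0 0 0; 0 -0.5 0 0 0 0 0; 0 -0.5 0 0 0 0 0; 0 -0.4 0 0 0 0 0; 0 -0.4 0 0 0 0 0; 0 -0.3 0 0 0 0 0; 0 -0.2 0 0 0 0 0; 0 -0.1 0 0 0 0 0; 0 0 0 0 0 0 0")

```text
time_s: 12.3
eef_pos: [0.5182, 0.0595, 0.0093]
eef_rot: [[0.98, 0.2, 0.0], [0.2, -0.98, 0.0], [0.0, -0.0, -1.0]]
wrist_force: [-0.9, -0.7, -0.3]
width: 0.0
```

```bash
python3 look.py 6
```

```text
12.3 [0.5182 0.0595 0.0093]
scene green [315, 202, 14, 13, 135] [ 0.6661 -0.0107  0.095 ] 
scene amber [355, 185, 9, 9, 60] [0.5161 0.0823 0.012 ] ((0.5158390998840332, 0.07957375049591064), (0.03218739852309227, 0.026161208748817444), 10.359695434570312)
side green [292, 196, 17, 11, 147] [ 0.6636 -0.0105  0.095 ] 
side amber [320, 219, 11, 4, 32] [ 0.6082 -0.0466  0.012 ] ((0.6077809929847717, -0.04582170769572258), (0.024645941331982613, 0.012154116295278072), 1.0873945951461792)
side amber [321, 224, 10, 3, 23] [ 0.6064 -0.0275  0.012 ] ((0.606487512588501, -0.02756323106586933), (0.00790356658399105, 0.02171279676258564), 89.48825073242188)
side amber [361, 251, 16, 11, 137] [0.5131 0.0823 0.012 ] ((0.5128472447395325, 0.08197717368602753), (0.03081728145480156, 0.03261636570096016), 9.056821823120117)
wrist amber [529, 74, 70, 81, 3848] [ 0.6114 -0.032   0.012 ] ((0.6104522943496704, -0.032191578298807144), (0.03467687591910362, 0.021987196058034897), 8.728246688842773)
wrist amber [248, 233, 61, 54, 2553] [0.5136 0.0851 0.012 ] ((0.5117598176002502, 0.08214151859283447), (0.031687695533037186, 0.03126705065369606), 11.559030532836914)
```

View pics/wrist6.png

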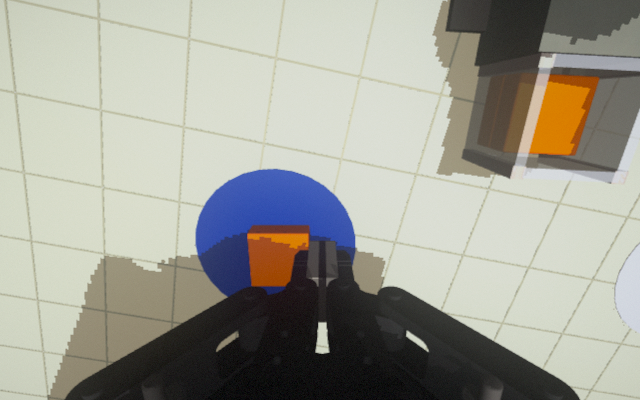

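The tile is centred on the blue pad, about 4 mm off. I back away, then rise.

>>> carry_out(commands="0 0.4 0 0 0 0 0; 0 1 0 0 0 0 0; 0 1 0 0 0 0 0; 0 0.5 0 0 0 0 0; 0 0 -1 0 0 0 0; 0 0 -3 0 0 0 0; 0 0 -4 0 0 0 0; 0 0 -4 0 0 0 0; 0 0 -4 0 0 0 0; 0 0 -2 0 0 0 0; 0 0 0 0 0 0 0; 0 0 0 0 0 0 0; 0 0 0 0 0 0 0; 0 0 0 0 0 0 0")

```text
time_s: 13.85
eef_pos: [0.5229, 0.0311, 0.188]
eef_rot: [[0.98, 0.2, -0.003], [0.2, -0.98, 0.001], [-0.003, -0.001, -1.0]]
wrist_force: [-0.2, 0.5, 0.1]
width: 0.002
```

```bash
python3 look.py 7
```

```text
13.85 [0.5229 0.0311 0.188 ]
scene green [315, 202, 14, 13, 135] [ 0.6661 -0.0107  0.095 ] 
scene amber [355, 185, 10, 8, 78] [0.5146 0.0806 0.012 ] ((0.5142045021057129, 0.08072248846292496), (0.027776522561907768, 0.030733535066246986), 14.156000137329102)
side green [292, 196, 17, 10, 143] [ 0.6639 -0.0111  0.095 ] 
side amber [320, 219, 11, 4, 33] [ 0.6078 -0.0465  0.012 ] ((0.6077809929847717, -0.04582170769572258), (0.024645941331982613, 0.012154116295278072), 1.0873945951461792)
side amber [361, 251, 16, 11, 144] [0.5123 0.0838 0.012 ] ((0.5126637816429138, 0.0833149328827858), (0.03136954456567764, 0.03248770907521248), 11.410269737243652)
wrist green [391, 0, 60, 56, 2764] [ 0.6627 -0.0098  0.095 ] 
wrist amber [374, 88, 33, 35, 990] [ 0.609  -0.0208  0.012 ] ((0.6086409687995911, -0.020893875509500504), (0.03242998942732811, 0.030307553708553314), 8.733453750610352)
wrist amber [261, 162, 30, 28, 802] [0.5125 0.082  0.012 ] ((0.5123162269592285, 0.08195402473211288), (0.03046613745391369, 0.031616002321243286), 11.577335357666016)
```

View pics/side7.png

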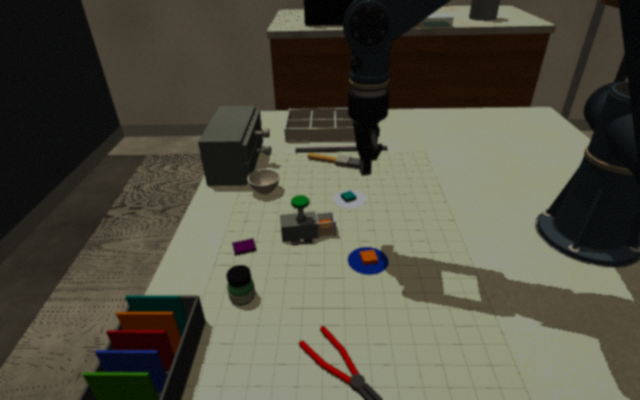

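View pics/wrist7.png

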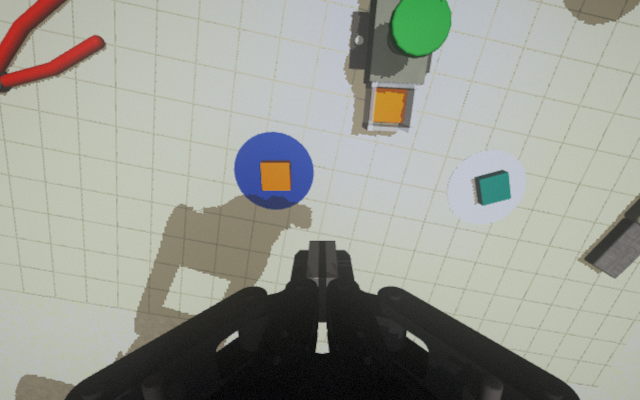

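The tile lies flat within the blue pad at (276,176) in the wrist view. The plunger is up, the teal tile hasn't moved and the arm is clear, so I hand the job in.

```bash
python3 -c "
from cell import r; print(r.finish_job())"
```

```text
the job is handed in; nothing more can be done
None
```

I pressed the plunger once, slowly, to its stop (9.6 N at the wrist, tip at z = 64 mm) and let it come back up, and one tile slid out. I then pushed that tile about 113 mm sideways with the shut fingers onto the blue pad, backed off and rose clear. I handed the job in at about 14 s of robot time; no verdict is reported.

**Tile on the pad:** the last pictures put its centre at about (0.513, 0.082). The pad centre measured (0.514, 0.086), so it is about 4 mm off against the 28 mm allowed, lying flat and wholly on the pad.

**Dispenser:** the green cap is back where it started, and the remaining tiles are in the magazine, with the next one dropped.

**Other objects:** the teal tile, pliers, jar, purple offcut, bowl and brush look unmoved by eye. I measured no displacements for them.

**Disagreements:** the three cameras differed by about 2–3 mm on the tile and pad positions. No check failed.

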